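# Press the brass bushing into the banding-wheel base

## Task

The green base of the sculptor's turntable needs its new bearing. Take the brass-coloured flanged bushing, put its sleeve into the bore of the green hub and press it fully home, so that the underside of its flange sits flush on the hub, then let go. Leave the dark steel and the white bushing where they stand.

Things in the scene. Friction and masses are not known exactly. Their poses are not given: they have to be found in the camera images.
- brass_bushing: Loose brass-coloured flanged bushing, 62 mm tall, 80 g, upright on its sleeve. From below: sleeve 28.5 mm in diameter, 36 mm long (lowest 6 mm taper to 24 mm); flange 52 mm wide, 6 mm thick; round head 34 mm wide, 20 mm tall, to grip and press on, its flat top with a 12 mm blind hole. Origin: centre of the sleeve's lower end; z along the axis, up to the head.
- shoulder (a point): Point on the brass bushing's axis at the underside of its flange, 36 mm above the sleeve's lower end and 26 mm below the top of the head.
- wheel_base: Dark green round base, 150 mm wide and 14 mm thick at the rim, fixed to the table; in its middle a hub 68 mm wide whose flat top is 58 mm above the table. Origin: centre of its underside. The bore points straight up: 40 mm wide at the mouth, a 5 mm deep chamfer narrows it to 30 mm; 43 mm deep in all.
- bore_mouth (a point): Centre of the bore's mouth, level with the hub's flat top. The bore is greased; sprung pads inside make the fit tight: the sleeve drops in freely until the flange is about 11 mm above the hub, and must then be pushed down with roughly 5 to 11 N until the flange stops hard on the hub; it stays where it is pushed.
- steel_bushing: Bystander: loose dark grey steel bushing of the same shape and height, 62 mm, but with a 36 mm sleeve, too thick for the bore. Origin: centre of the sleeve's lower end. Stays where it is.
- white_bushing: Bystander: loose white plastic bushing, 48 mm tall, with a 36 mm sleeve, too thick for the bore. Origin: centre of the sleeve's lower end. Stays where it is.
Mind the look-alikes: they are no part of the job. Of the things shaped like the brass_bushing, the brass one is meant.

How it is judged:
At the end, for the whole second after the job is handed in: The brass bushing is at rest in the hub's bore, released: the underside of its flange within 3 mm of the hub's top, centred within 10 mm and upright within 10 degrees; the other two bushings stand where they were (horizontal distance between shoulder and bore_mouth below 0.01 m and z of shoulder in the frame of bore_mouth below 0.003 m and angle between brass_bushing's own z axis and vertical below 0.17 rad and linear speed of brass_bushing below 0.02 m/s); the robot touches nothing.
It fails at once if the steel or the white bushing is moved more than 30 mm or knocked over (distance of any of steel_bushing, white_bushing from where it was at the start of the episode above 0.03 m or angle between any of steel_bushing, white_bushing's own z axis and vertical above 0.5 rad).
It also fails if it takes over 42 s, if anything falls off the work surface, if the arm or the gripper's body presses on something with over 40 N, if the wrist force passes 120 N, or if a joint passes its speed limit or range.

## Robot

A 7-joint arm with a two-finger parallel gripper is mounted at the origin on the work surface; the furniture and walls round the work are solid. World frame = base frame: x ahead of the robot, y to its left, z up, the work surface at z = 0. Lengths are in m, angles in rad, forces in N, time in s.
With the tool pointing down it reaches from about 0.425 to 0.875 m from the base axis. Payload 4.7 kg.
Tool frame: the origin (TCP) lies on the centre line of the jaws, within the pads' length; the fingertips stand 22 mm ahead of it and the grasp point (between the pads) lies 3 mm ahead of it (ctrl.tcp_to_tips is the z of the fingertips in the tool frame, in m); z points along the fingers, y is the direction in which the jaws open and shut (so a half turn about z gives the same grasp; the last joint's range is limited). The gripper opens to 87 mm and grips with 3 to 60 N. Pads are 19 mm wide; open, the fingers measure 117 mm over their backs; the gripper's body (75 mm by 190 mm) begins 51 mm behind the grasp point.
Start: joints at [1.133, 0.321, -0.07, 1.45, 0.023, 1.371, -0.057], TCP at [0.284, -0.585, 0.245] pointing down, gripper open.
Joint ranges: [-2.86, 2.86], [-0.3, 2.09], [-1.38, 1.24], [0.06, 2.45], [-1.56, 4.7], [0.09, 2.05], [-2.69, 2.69]. Speed limits (rad/s): [2.57, 2.57, 3.14, 3.14, 3.14, 3.14, 3.14].

## Interface

Orientations are given as a rotation vector (axis times angle).
In Python, from bench import ctrl, cams gives the robot as it stands.
- The arm moves only by the tool move_arm, never from a script. Its argument "deltas" is a list of rows, each an object with "linear": the shift along the tool's x, y, z as a fraction of full scale, a list of three; "turn": the turn, a rotation vector about the tool's x, y, z as a fraction of full scale, a list of three; "claw": the closure, from 0 (fully open) to 1 (shut). In form: [{"linear": [tx, ty, tz], "turn": [wx, wy, wz], "claw": claw}, ...]. A call has 1 to 20 rows; each row shifts and turns the commanded pose from where the row before left it, along the tool's axes as they then stand; what a row does not reach is not made up. Full scale, the value 1, is 0.03 m for a shift and 4 degrees for a turn. A row lasts 1/12 s, in which the tool goes at most 41.7 mm and 7.16 degrees, less where a joint would pass 70% of its speed; a pose out of reach is approached as far as the arm can. A call with a number of a shift or a turn outside -1 to 1 is refused whole. A call with a gripper value outside its range is refused whole. The fingers move at their own pace and stop on an object; "grip_force" is the grip in N (left out, the last holds). Time passes only in rows, so rows that do not move let the fingers close. It gives the time, the measured TCP pose, the force and the opening at its end, in the units of the state.
- ctrl.get_state(): the state, without advancing time (a new reading comes with each control period).
- cams.get_image(name): name is "side" or "top" or "wrist"; returns a dict with "image" (384x512x3 uint8, red, green, blue), "K" (3x3 intrinsics, pixels), "world_from_camera" (4x4, takes a point from camera to world coordinates); the wrist camera has in their place "tool_from_camera" (4x4, takes a point from camera to tool coordinates, whose origin is the TCP and whose axes are the flange's). Camera axes: x right, y down, z forward; pixel columns grow to the right and rows downward; lengths in m; the calibration is good to about 2 mm. A picture is of the moment at which its call begins: read the wrist's pose just before it. There is no depth.
- ctrl.close_job(): hands the job in, once; it reports no verdict.
The state is a dict: "time": time; "joint_positions": joint angles; "qd": joint speeds; "joint_torque": joint torques, N m; "position": TCP position; "tool_rot": TCP orientation; "ft_force": force on the tool from outside, world axes, zero at the start; "torque": the same for the moment, N m; "grip_width": opening from 0.0 (shut) to 1.0 (fully open).
Only numpy, scipy, OpenCV 4.12 (cv2) and the standard library are available. Lean on these libraries where they do the work, as an engineer would, in place of code of your own. Each camera call takes 0.05 s, during which the arm holds its last target. There are 200 camera calls.

## Working session

There is one attempt and no reset: what is moved stays moved. The work goes in short steps, Python scripts to look and compute and a tool call to move; the robot and the scene stay as the last step left them, time stands still between calls to the robot, and variables do not carry over. Pictures are saved under pics/ and viewed, about 8 in all and at most 12, crops included, and the job is handed in when it is done.

Besides the shell and the picture viewer there is one more tool, called after "Request:" as name([rows], argument=value, ...), one row to a line, values as JSON. move_arm: Moves the arm, as the interface text tells. Shift numbers are shares of 0.03 m and turn numbers shares of 4 degrees, none past 1 either way. Its arguments: {"type":"object","properties":{"deltas":{"type":"array"},"grip_force":{"type":"number"}},"required":["deltas"]}

```bash
mkdir -p pics; cat > h.py <<'E'
import numpy as np, cv2
from bench import ctrl, cams
from scipy.spatial.transform import Rotation as R
def grab(n):
    s=ctrl.get_state(); d=cams.get_image(n)
    if 'world_from_camera' in d: T=np.array(d['world_from_camera'])
    else:
        W=np.eye(4); W[:3,:3]=R.from_rotvec(s['tool_rot']).as_matrix(); W[:3,3]=s['position']
        T=W@np.array(d['tool_from_camera'])
    return np.array(d['image']),np.array(d['K']),T
def ray(K,T,u,v):
    return T[:3,3],T[:3,:3]@(np.linalg.inv(K)@[u,v,1])
def onplane(K,T,u,v,z):
    o,r=ray(K,T,u,v); return o+r*(z-o[2])/r[2]
def save(n,im): cv2.imwrite('pics/'+n,im[:,:,::-1])
E
python3 - <<'E'
from h import *
for n in ('top','side'):
    im,K,T=grab(n); save(n+'1.png',im); np.savez(n+'1.npz',im=im,K=K,T=T); print(n,T[:3,3],T[:3,2],K[0,0])
s=ctrl.get_state();print(s, ctrl.tcp_to_tips)
E
```

```text
top [ 0.36271875 -0.06505544  0.93804425] [ 0.13901638  0.02403954 -0.98999826] 372.87210418943255
side [0.44896062 0.69411853 0.46013819] [ 0.05767131 -0.88656679 -0.45899167] 372.3231526813992
{'time': 0.1, 'joint_positions': array([ 1.1330835 ,  0.32172522, -0.07008296,  1.4515674 ,  0.02261082,
        1.37074028, -0.05688712]), 'qd': array([ 0.00080302, -0.00205954,  0.00155947, -0.00145352, -0.00093839,
        0.00205032, -0.00025892]), 'joint_torque': array([-3.55596205e-05, -4.92572379e+01, -4.05504433e-01, -3.13399386e+01,
       -6.41236408e-02,  3.94843379e-02,  6.27329450e-05]), 'position': array([ 0.28354908, -0.58439966,  0.24357894]), 'tool_rot': array([-3.06020947e+00, -7.03393211e-01,  7.36736116e-04]), 'ft_force': array([ 0.14114072,  0.85118406, -0.16608305]), 'torque': array([-0.05093529, -0.06553557, -0.00624862]), 'grip_width': 0.9995302173537932} 0.022
```

View pics/top1.png

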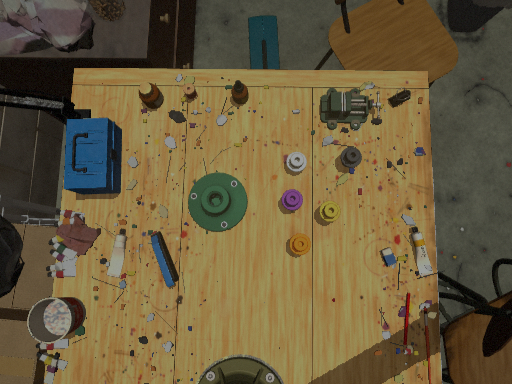

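View pics/side1.png

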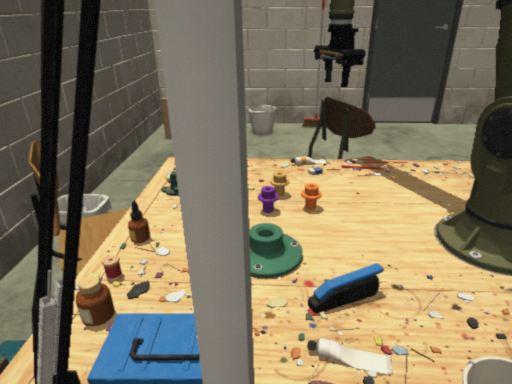

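Top view candidates: yellow/brass (329,211), orange (300,244), purple (292,200), white (297,161) and dark steel (350,157). I take the yellow one at (329,211), which shows as brass at (280,183) in the side view. Next I'll check it in a crop and measure.

```bash
python3 - <<'E'
from h import *
d=np.load('top1.npz'); im,K,T=d['im'],d['K'],d['T']
c=im[135:265,270:375]; e=np.load('side1.npz')['im'][165:225,240:335]
a=cv2.resize(c,None,fx=4,fy=4,interpolation=2); b=cv2.resize(e,None,fx=3.5,fy=3.5,interpolation=2)
o=np.zeros((520,420+b.shape[1],3),np.uint8); o[:,:420]=a; o[:b.shape[0],420:]=b; save('crop.png',o)
hsv=cv2.cvtColor(im,cv2.COLOR_RGB2HSV)
def comp(lo,hi,u,v,z,n):
    m=cv2.inRange(hsv,lo,hi); w=np.zeros_like(m); cv2.circle(w,(u,v),n,255,-1); m&=w
    cs,_=cv2.findContours(m,0,1); k=max(cs,key=cv2.contourArea); (x,y),r=cv2.minEnclosingCircle(k)
    print((u,v),hsv[v-4,u-4],cv2.contourArea(k),x,y,r,onplane(K,T,x,y,z).round(4))
comp((20,130,60),(34,255,255),329,211,.042,18)
comp((60,60,20),(95,255,255),217,202,.01,40)
for n,(u,v,z) in dict(white=(297,161,.048),steel=(350,157,.062),purple=(292,199,.062),orange=(300,243,.062),brass=(329.5,210.5,.062),hub=(217,200,.058)).items(): print(n,onplane(K,T,u,v,z).round(3))
E
```

```text
(329, 211) [ 24 166 143] 438.5 328.931640625 211.11126708984375 17.820049285888672 [ 0.461  -0.2062  0.042 ]
(217, 202) [48 86 59] 2532.0 217.36520385742188 201.38087463378906 29.371828079223633 [0.4841 0.0685 0.01  ]
white [ 0.582 -0.128  0.048]
steel [ 0.59  -0.254  0.062]
purple [ 0.486 -0.116  0.062]
orange [ 0.383 -0.136  0.062]
brass [ 0.46  -0.204  0.062]
hub [0.481 0.063 0.058]
```

View pics/crop.png

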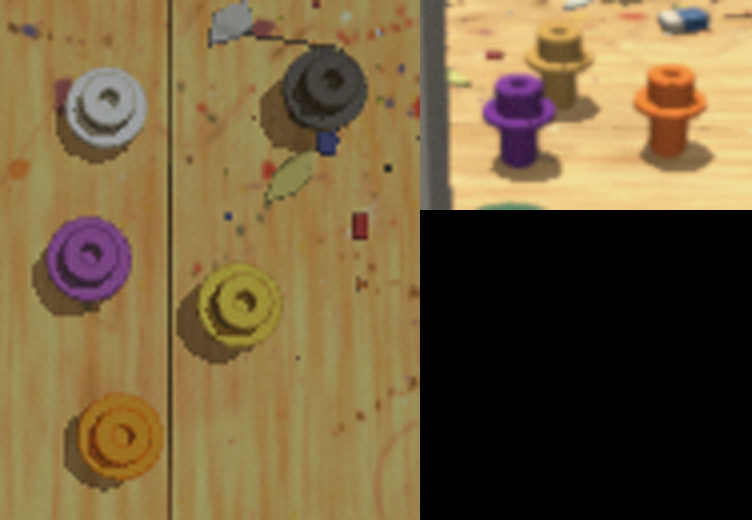

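Choice confirmed: the yellow one at (329,211) is brass, and the orange and purple ones are distractors. Brass is near (0.46,-0.205) and the hub near (0.482,0.065).

```bash
cat >> h.py <<'E'
def go(t):
    s=ctrl.get_state(); M=R.from_rotvec(s['tool_rot']).as_matrix()
    d=M.T@(np.array(t)-s['position']); print('t',round(s['time'],2),'pos',s['position'].round(4),'d mm',(d*1000).round(1),'units',(d/.03).round(2),'F',s['ft_force'].round(1),'w',round(s['grip_width']*87,1)); return M
E
python3 - <<'E'
from h import *
print(go([.46,-.205,.19]).round(3))
print(np.array(cams.get_image('wrist')['tool_from_camera']).round(3))
E
```

```text
t 0.1 pos [ 0.2835 -0.5844  0.2436] d mm [ 324.4 -264.2   54. ] units [10.81 -8.81  1.8 ] F [ 0.1  0.9 -0.2] w 87.0
[[ 0.9    0.437 -0.001]
 [ 0.437 -0.9    0.001]
 [-0.    -0.002 -1.   ]]
[[-0.    -0.964 -0.264  0.072]
 [ 1.    -0.     0.     0.   ]
 [-0.    -0.264  0.964 -0.14 ]
 [ 0.     0.     0.     1.   ]]
```

Request:
move_arm([
  {"linear": [0.72, -0.59, 0.12], "turn": [0, 0, 0], "claw": 0},
  {"linear": [0.72, -0.59, 0.12], "turn": [0, 0, 0], "claw": 0},
  {"linear": [0.72, -0.59, 0.12], "turn": [0, 0, 0], "claw": 0},
  {"linear": [0.72, -0.59, 0.12], "turn": [0, 0, 0], "claw": 0},
  {"linear": [0.72, -0.59, 0.12], "turn": [0, 0, 0], "claw": 0},
  {"linear": [0.72, -0.59, 0.12], "turn": [0, 0, 0], "claw": 0},
  {"linear": [0.72, -0.59, 0.12], "turn": [0, 0, 0], "claw": 0},
  {"linear": [0.72, -0.59, 0.12], "turn": [0, 0, 0], "claw": 0},
  {"linear": [0.72, -0.59, 0.12], "turn": [0, 0, 0], "claw": 0},
  {"linear": [0.72, -0.59, 0.12], "turn": [0, 0, 0], "claw": 0},
  {"linear": [0.72, -0.59, 0.12], "turn": [0, 0, 0], "claw": 0},
  {"linear": [0.72, -0.59, 0.12], "turn": [0, 0, 0], "claw": 0},
  {"linear": [0.72, -0.59, 0.12], "turn": [0, 0, 0], "claw": 0},
  {"linear": [0.72, -0.59, 0.12], "turn": [0, 0, 0], "claw": 0},
  {"linear": [0.72, -0.59, 0.12], "turn": [0, 0, 0], "claw": 0},
  {"linear": [0, 0, 0], "turn": [0, 0, 0], "claw": 0},
  {"linear": [0, 0, 0], "turn": [0, 0, 0], "claw": 0},
], grip_force=40)

```text
time: 1.57
position: [0.4597, -0.2027, 0.1902]
tool_rot: [-3.06, -0.71, 0.001]
ft_force: [-0.6, -1.0, 0.3]
grip_width: 0.998
```

```bash
python3 - <<'E'
from h import *
im,K,T=grab('wrist'); save('w1.png',im); np.savez('w1.npz',im=im,K=K,T=T)
hsv=cv2.cvtColor(im,cv2.COLOR_RGB2HSV)
P=np.linalg.inv(T)@[.46,-.205,.062,1]; q=K@P[:3]; print('expect',q[:2]/q[2]); go([.46,-.205,.19])
E
```

```text
expect [258.03939462 193.8813938 ]
t 1.62 pos [ 0.4592 -0.2045  0.1904] d mm [0.5 0.9 0.4] units [0.02 0.03 0.01] F [-0.3 -0.9 -0.2] w 87.1
```

View pics/w1.png

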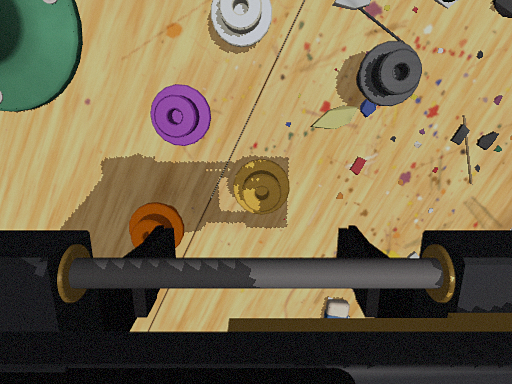

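The wrist view shows the brass bushing below the gripper, with its hole near (261,190). Orange (157,228) and purple (180,115) are clear of both finger lines. I'll refine using the brass outline.

```bash
python3 - <<'E'
from h import *
d=np.load('w1.npz'); im,K,T=d['im'],d['K'],d['T']
print(K[0,0])
c=cv2.resize(im[145:230,215:305],None,fx=6,fy=6,interpolation=cv2.INTER_CUBIC); save('w1c.png',c)
E
```

```text
326.8141258273012
```

View pics/w1c.png

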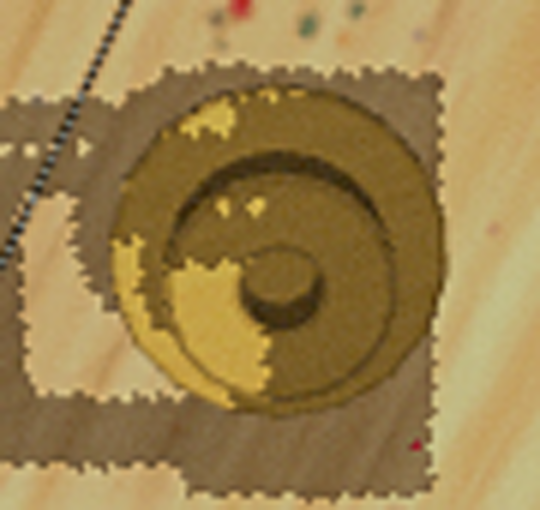

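```bash
python3 - <<'E'
from h import *
d=np.load('w1.npz'); K,T=d['K'],d['T']
a=onplane(K,T,261.7,192.7,.062); b=onplane(K,T,261.3,186.5,.042); print(a,b)
m=(a+b)/2; go([m[0],m[1],.0665])
E
```

```text
[ 0.46229802 -0.20732866  0.062     ] [ 0.46270352 -0.20711933  0.042     ]
t 1.62 pos [ 0.4592 -0.2045  0.1904] d mm [  1.9   3.9 123.9] units [0.06 0.13 4.13] F [-0.3 -0.9 -0.2] w 87.1
```

Request:
move_arm([
  {"linear": [0.06, 0.13, 0.8], "turn": [0, 0, 0], "claw": 0},
  {"linear": [0, 0, 0.8], "turn": [0, 0, 0], "claw": 0},
  {"linear": [0, 0, 0.8], "turn": [0, 0, 0], "claw": 0},
  {"linear": [0, 0, 0.7], "turn": [0, 0, 0], "claw": 0},
  {"linear": [0, 0, 0.6], "turn": [0, 0, 0], "claw": 0},
  {"linear": [0, 0, 0.4], "turn": [0, 0, 0], "claw": 0},
  {"linear": [0, 0, 0], "turn": [0, 0, 0], "claw": 0},
  {"linear": [0, 0, 0], "turn": [0, 0, 0], "claw": 0},
  {"linear": [0, 0, 0], "turn": [0, 0, 0], "claw": 0},
])

```text
time: 2.37
position: [0.4633, -0.2081, 0.0687]
tool_rot: [3.061, 0.702, 0.002]
ft_force: [-0.5, -0.0, 0.7]
grip_width: 1.001
```

```bash
python3 - <<'E'
from h import *
go([.4625,-.2072,.0665])
E
```

```text
t 2.37 pos [ 0.4633 -0.2081  0.0687] d mm [-0.4 -1.2  2.2] units [-0.01 -0.04  0.07] F [-0.5 -0.   0.7] w 87.1
```

Request:
move_arm([
  {"linear": [0, -0.03, 0.04], "turn": [0, 0, 0], "claw": 0},
  {"linear": [0, 0, 0], "turn": [0, 0, 0], "claw": 1},
  {"linear": [0, 0, 0], "turn": [0, 0, 0], "claw": 1},
  {"linear": [0, 0, 0], "turn": [0, 0, 0], "claw": 1},
  {"linear": [0, 0, 0], "turn": [0, 0, 0], "claw": 1},
  {"linear": [0, 0, 0], "turn": [0, 0, 0], "claw": 1},
  {"linear": [0, 0, 0], "turn": [0, 0, 0], "claw": 1},
  {"linear": [0, 0, 0], "turn": [0, 0, 0], "claw": 1},
  {"linear": [0, 0, 0], "turn": [0, 0, 0], "claw": 1},
  {"linear": [0, 0, 0], "turn": [0, 0, 0], "claw": 1},
], grip_force=40)

```text
time: 3.2
position: [0.4623, -0.2064, 0.0663]
tool_rot: [3.062, 0.704, -0.0]
ft_force: [1.1, -0.3, 0.7]
grip_width: 0.403
```

```bash
python3 - <<'E'
from h import *
go([.4625,-.2072,.18])
E
```

```text
t 3.2 pos [ 0.4623 -0.2064  0.0663] d mm [-1.000e-01  8.000e-01 -1.137e+02] units [-0.    0.03 -3.79] F [ 1.1 -0.3  0.7] w 35.0
```

Gripped (35 mm opening). I'll lift it and move to a vantage about 55 mm short of the hub, so the hub sits under the wrist camera.

Request:
move_arm([
  {"linear": [0, 0, -0.6], "turn": [0, 0, 0], "claw": 1},
  {"linear": [0, 0, -0.8], "turn": [0, 0, 0], "claw": 1},
  {"linear": [0, 0, -0.8], "turn": [0, 0, 0], "claw": 1},
  {"linear": [0, 0, -0.8], "turn": [0, 0, 0], "claw": 1},
  {"linear": [0, 0, -0.8], "turn": [0, 0, 0], "claw": 1},
  {"linear": [0, 0, -0.3], "turn": [0, 0, 0], "claw": 1},
  {"linear": [0, 0, 0], "turn": [0, 0, 0], "claw": 1},
])

```text
time: 3.78
position: [0.4637, -0.207, 0.1916]
tool_rot: [3.059, 0.703, 0.005]
ft_force: [0.4, -0.3, -0.7]
grip_width: 0.379
```

```bash
python3 - <<'E'
from h import *
go([.4325,.041,.19])
E
```

```text
t 3.78 pos [ 0.4637 -0.207   0.1916] d mm [  80.2 -236.7    0.9] units [ 2.67 -7.89  0.03] F [ 0.4 -0.3 -0.7] w 33.0
```

Request:
move_arm([
  {"linear": [0.2, -0.6, 0], "turn": [0, 0, 0], "claw": 1},
  {"linear": [0.2, -0.6, 0], "turn": [0, 0, 0], "claw": 1},
  {"linear": [0.2, -0.6, 0], "turn": [0, 0, 0], "claw": 1},
  {"linear": [0.2, -0.6, 0], "turn": [0, 0, 0], "claw": 1},
  {"linear": [0.2, -0.6, 0], "turn": [0, 0, 0], "claw": 1},
  {"linear": [0.2, -0.6, 0], "turn": [0, 0, 0], "claw": 1},
  {"linear": [0.2, -0.6, 0], "turn": [0, 0, 0], "claw": 1},
  {"linear": [0.2, -0.6, 0], "turn": [0, 0, 0], "claw": 1},
  {"linear": [0.2, -0.6, 0], "turn": [0, 0, 0], "claw": 1},
  {"linear": [0.2, -0.6, 0], "turn": [0, 0, 0], "claw": 1},
  {"linear": [0.2, -0.6, 0], "turn": [0, 0, 0], "claw": 1},
  {"linear": [0.2, -0.6, 0], "turn": [0, 0, 0], "claw": 1},
  {"linear": [0.2, -0.6, 0], "turn": [0, 0, 0], "claw": 1},
  {"linear": [0, 0, 0], "turn": [0, 0, 0], "claw": 1},
  {"linear": [0, 0, 0], "turn": [0, 0, 0], "claw": 1},
  {"linear": [0, 0, 0], "turn": [0, 0, 0], "claw": 1},
])

```text
time: 5.12
position: [0.4296, 0.0374, 0.1882]
tool_rot: [-3.062, -0.703, 0.003]
ft_force: [-0.9, -0.4, -0.8]
grip_width: 0.38
```

```bash
python3 - <<'E'
from h import *
im,K,T=grab('wrist'); np.savez('w2.npz',im=im,K=K,T=T); go([.482,.065,.19])
save('w2.png',cv2.resize(im,None,fx=1.5,fy=1.5,interpolation=cv2.INTER_CUBIC))
E
```

```text
t 5.17 pos [0.4298 0.0371 0.1884] d mm [59.1 -2.4 -1.7] units [ 1.97 -0.08 -0.06] F [ 0.6  0.3 -0. ] w 33.0
```

View pics/w2.png

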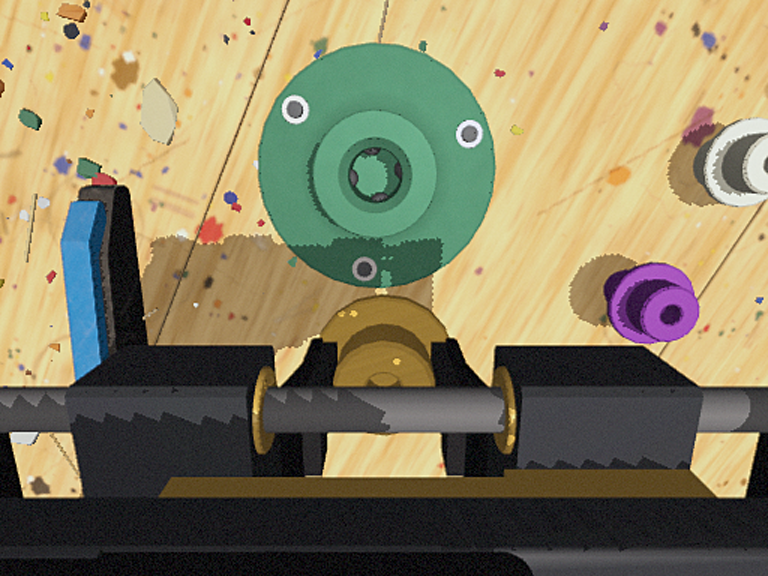

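Hub mouth is at about (375,174) in the enlarged view, i.e. (250,116). The flange's front edge is at (384,295), i.e. (256,196.7).

```bash
python3 - <<'E'
from h import *
d=np.load('w2.npz'); K,T=d['K'],d['T']
h=onplane(K,T,250,116.1,.058); r=onplane(K,T,(437)/1.5,116,.058)
s=ctrl.get_state(); zf=s['position'][2]-.0243
M=R.from_rotvec(s['tool_rot']).as_matrix()
f=M.T@(onplane(K,T,256,196.7,zf)-s['position']); print('hub',h,'rad',np.linalg.norm(h-r),'flange edge in tool',f,'axis tilt',M[:,2])
go([h[0],h[1],.135])
E
```

```text
hub [0.48465257 0.06888342 0.058     ] rad 0.033161653184186166 flange edge in tool [2.60170879e-02 6.02023614e-05 2.42614271e-02] axis tilt [-1.57514438e-03 -1.48093438e-04 -9.99998748e-01]
t 5.17 pos [0.4298 0.0371 0.1884] d mm [63.3 -4.7 53.3] units [ 2.11 -0.16  1.78] F [ 0.6  0.3 -0. ] w 33.0
```

The bushing is centred in the jaws, and the hub position agrees with the top view. Moving over the hub.

Request:
move_arm([
  {"linear": [0.5, -0.04, 0], "turn": [0, 0, 0], "claw": 1},
  {"linear": [0.6, -0.04, 0], "turn": [0, 0, 0], "claw": 1},
  {"linear": [0.6, -0.04, 0], "turn": [0, 0, 0], "claw": 1},
  {"linear": [0.41, -0.04, 0], "turn": [0, 0, 0], "claw": 1},
  {"linear": [0, 0, 0.5], "turn": [0, 0, 0], "claw": 1},
  {"linear": [0, 0, 0.6], "turn": [0, 0, 0], "claw": 1},
  {"linear": [0, 0, 0.6], "turn": [0, 0, 0], "claw": 1},
  {"linear": [0, 0, 0], "turn": [0, 0, 0], "claw": 1},
  {"linear": [0, 0, 0], "turn": [0, 0, 0], "claw": 1},
  {"linear": [0, 0, 0], "turn": [0, 0, 0], "claw": 1},
])

```text
time: 6.0
position: [0.4857, 0.0696, 0.139]
tool_rot: [3.062, 0.702, 0.001]
ft_force: [-0.6, 0.2, -0.5]
grip_width: 0.38
```

```bash
python3 - <<'E'
from h import *
go([.4847,.0689,.1]); 
im,K,T=grab('side'); save('s2.png',cv2.resize(im[170:300,230:330],None,fx=5,fy=4.5,interpolation=2))
E
```

```text
t 6.0 pos [0.4857 0.0696 0.139 ] d mm [-1.2  0.2 39. ] units [-0.04  0.01  1.3 ] F [-0.6  0.2 -0.5] w 33.0
```

View pics/s2.png

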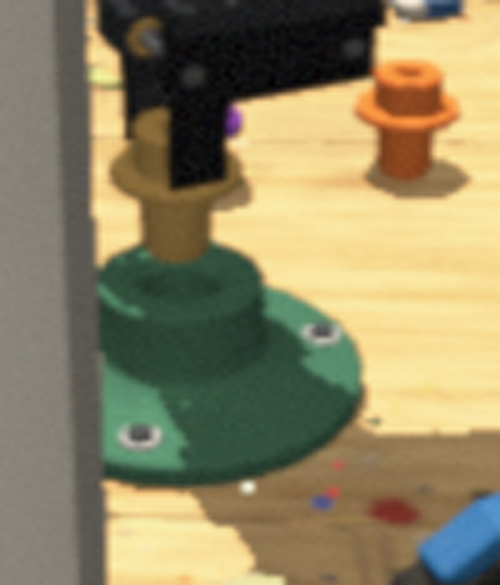

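The sleeve hangs upright over the mouth. I'll lower it slowly with small steps.

Request:
move_arm([
  {"linear": [-0.02, 0, 0.15], "turn": [0, 0, 0], "claw": 1},
  {"linear": [0, 0, 0.15], "turn": [0, 0, 0], "claw": 1},
  {"linear": [0, 0, 0.15], "turn": [0, 0, 0], "claw": 1},
  {"linear": [0, 0, 0.15], "turn": [0, 0, 0], "claw": 1},
  {"linear": [0, 0, 0.15], "turn": [0, 0, 0], "claw": 1},
  {"linear": [0, 0, 0.15], "turn": [0, 0, 0], "claw": 1},
  {"linear": [0, 0, 0], "turn": [0, 0, 0], "claw": 1},
  {"linear": [0, 0, 0], "turn": [0, 0, 0], "claw": 1},
], grip_force=50)

```text
time: 6.72
position: [0.4843, 0.0699, 0.1109]
tool_rot: [-3.061, -0.704, 0.001]
ft_force: [0.5, 0.8, -1.1]
grip_width: 0.381
```

Request:
move_arm([
  {"linear": [0, 0, 0.12], "turn": [0, 0, 0], "claw": 1},
  {"linear": [0, 0, 0.12], "turn": [0, 0, 0], "claw": 1},
  {"linear": [0, 0, 0.12], "turn": [0, 0, 0], "claw": 1},
  {"linear": [0, 0, 0.1], "turn": [0, 0, 0], "claw": 1},
  {"linear": [0, 0, 0.1], "turn": [0, 0, 0], "claw": 1},
  {"linear": [0, 0, 0], "turn": [0, 0, 0], "claw": 1},
  {"linear": [0, 0, 0], "turn": [0, 0, 0], "claw": 1},
])

```text
time: 7.3
position: [0.4847, 0.0699, 0.0943]
tool_rot: [3.062, 0.704, 0.0]
ft_force: [0.8, 0.8, -1.4]
grip_width: 0.372
```

Request:
move_arm([
  {"linear": [0, 0, 0.08], "turn": [0, 0, 0], "claw": 1},
  {"linear": [0, 0, 0.08], "turn": [0, 0, 0], "claw": 1},
  {"linear": [0, 0, 0], "turn": [0, 0, 0], "claw": 1},
  {"linear": [0, 0, 0], "turn": [0, 0, 0], "claw": 1},
])

```text
time: 7.63
position: [0.4848, 0.0697, 0.0897]
tool_rot: [3.062, 0.704, 0.001]
ft_force: [1.8, -0.1, -0.8]
grip_width: 0.375
```

```bash
python3 - <<'E'
from h import *
go([.4847,.0689,.0885]); 
im,K,T=grab('side'); save('s3.png',cv2.resize(im[170:300,230:330],None,fx=5,fy=4.5,interpolation=2))
E
```

```text
t 7.63 pos [0.4848 0.0697 0.0897] d mm [-0.5  0.7  1.2] units [-0.02  0.02  0.04] F [ 1.8 -0.1 -0.8] w 32.7
```

View pics/s3.png

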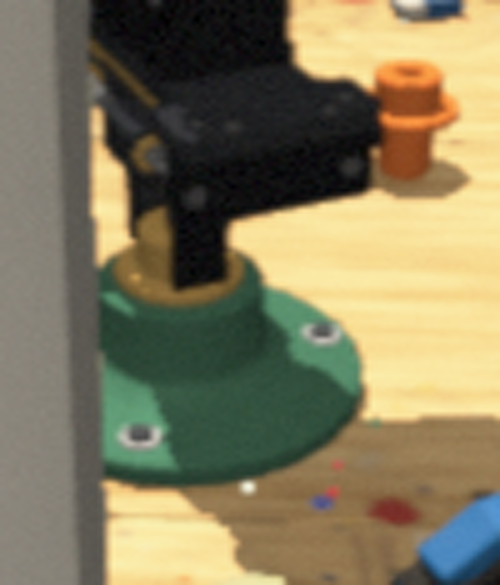

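Request:
move_arm([
  {"linear": [0, 0, 0.06], "turn": [0, 0, 0], "claw": 1},
  {"linear": [0, 0, 0], "turn": [0, 0, 0], "claw": 1},
])

```text
time: 7.85
position: [0.4853, 0.0699, 0.0887]
tool_rot: [3.061, 0.703, 0.002]
ft_force: [0.6, -0.2, 4.2]
grip_width: 0.377
```

Request:
move_arm([
  {"linear": [0, 0, 0.06], "turn": [0, 0, 0], "claw": 1},
  {"linear": [0, 0, 0], "turn": [0, 0, 0], "claw": 1},
])

```text
time: 8.02
position: [0.4854, 0.0698, 0.0885]
tool_rot: [3.061, 0.703, 0.001]
ft_force: [-5.4, -2.3, 19.3]
grip_width: 0.376
```

Hard stop at TCP z 0.0885 (predicted 0.0883) with 19 N. I'll ease off, release and rise.

Request:
move_arm([
  {"linear": [0, 0, -0.06], "turn": [0, 0, 0], "claw": 1},
  {"linear": [0, 0, 0], "turn": [0, 0, 0], "claw": 0},
  {"linear": [0, 0, 0], "turn": [0, 0, 0], "claw": 0},
  {"linear": [0, 0, 0], "turn": [0, 0, 0], "claw": 0},
  {"linear": [0, 0, 0], "turn": [0, 0, 0], "claw": 0},
  {"linear": [0, 0, 0], "turn": [0, 0, 0], "claw": 0},
  {"linear": [0, 0, 0], "turn": [0, 0, 0], "claw": 0},
  {"linear": [0, 0, 0], "turn": [0, 0, 0], "claw": 0},
  {"linear": [0, 0, -0.5], "turn": [0, 0, 0], "claw": 0},
  {"linear": [0, 0, -0.8], "turn": [0, 0, 0], "claw": 0},
  {"linear": [0, 0, -0.8], "turn": [0, 0, 0], "claw": 0},
  {"linear": [0, 0, -0.8], "turn": [0, 0, 0], "claw": 0},
  {"linear": [0, 0, -0.8], "turn": [0, 0, 0], "claw": 0},
  {"linear": [0, 0, 0], "turn": [0, 0, 0], "claw": 0},
  {"linear": [0, 0, 0], "turn": [0, 0, 0], "claw": 0},
])

```text
time: 9.27
position: [0.4855, 0.07, 0.2002]
tool_rot: [3.061, 0.703, 0.005]
ft_force: [-0.4, -0.8, -0.2]
grip_width: 0.998
```

```bash
python3 - <<'E'
from h import *
go([.4847,.0689,.0885]); 
im,K,T=grab('side'); w,Kw,Tw=grab('wrist'); np.savez('w4.npz',im=w,K=Kw,T=Tw)
a=cv2.resize(im[190:290,240:310],(350,500),interpolation=2); b=cv2.resize(w[120:270,180:330],(450,450),interpolation=2)
o=np.zeros((500,800,3),np.uint8); o[:,:350]=a; o[:450,350:]=b; save('f.png',o)
E
```

```text
t 9.27 pos [0.4855 0.07   0.2002] d mm [ -1.5   0.4 111.7] units [-0.05  0.01  3.72] F [-0.4 -0.8 -0.2] w 86.9
```

View pics/f.png

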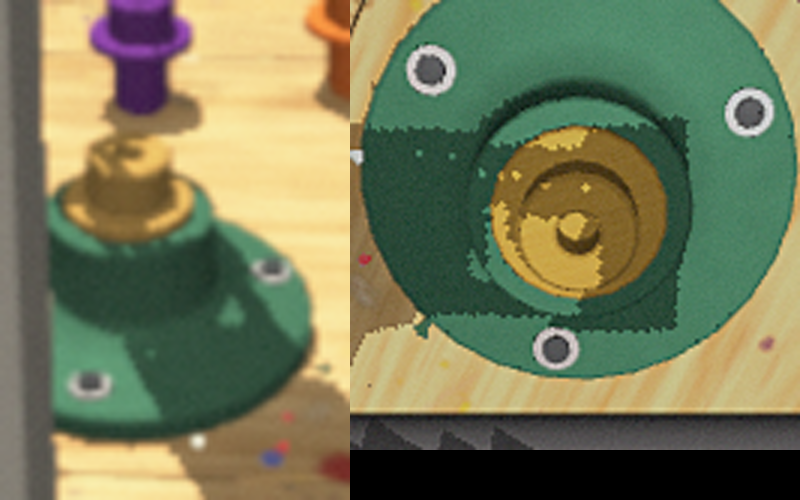

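In both views the flange sits on the hub with no visible gap. Since I eased off while still gripping, I'll make sure by pressing on the head with closed fingers. Contact is expected at TCP z of about 0.106.

Request:
move_arm([
  {"linear": [0, 0, 0.3], "turn": [0, 0, 0], "claw": 1},
  {"linear": [0, 0, 0.6], "turn": [0, 0, 0], "claw": 1},
  {"linear": [0, 0, 0.6], "turn": [0, 0, 0], "claw": 1},
  {"linear": [0, 0, 0], "turn": [0, 0, 0], "claw": 1},
  {"linear": [0, 0, 0], "turn": [0, 0, 0], "claw": 1},
  {"linear": [0, 0, 0], "turn": [0, 0, 0], "claw": 1},
  {"linear": [0, 0, 0], "turn": [0, 0, 0], "claw": 1},
  {"linear": [0, 0, 0], "turn": [0, 0, 0], "claw": 1},
  {"linear": [0, 0, 0], "turn": [0, 0, 0], "claw": 1},
  {"linear": [0, 0, 0.5], "turn": [0, 0, 0], "claw": 1},
  {"linear": [0, 0, 0.5], "turn": [0, 0, 0], "claw": 1},
  {"linear": [0, 0, 0.4], "turn": [0, 0, 0], "claw": 1},
  {"linear": [0, 0, 0], "turn": [0, 0, 0], "claw": 1},
  {"linear": [0, 0, 0], "turn": [0, 0, 0], "claw": 1},
], grip_force=20)

```text
time: 10.53
position: [0.4842, 0.0699, 0.1116]
tool_rot: [-3.061, -0.704, 0.002]
ft_force: [-0.4, 0.4, -0.0]
grip_width: 0.039
```

Request:
move_arm([
  {"linear": [0, 0, 0.06], "turn": [0, 0, 0], "claw": 1},
  {"linear": [0, 0, 0.06], "turn": [0, 0, 0], "claw": 1},
  {"linear": [0, 0, 0], "turn": [0, 0, 0], "claw": 1},
])

```text
time: 10.78
position: [0.4849, 0.0699, 0.1087]
tool_rot: [3.062, 0.704, 0.001]
ft_force: [0.9, -0.5, 0.1]
grip_width: 0.008
```

Request:
move_arm([
  {"linear": [0, 0, 0.06], "turn": [0, 0, 0], "claw": 1},
  {"linear": [0, 0, 0], "turn": [0, 0, 0], "claw": 1},
])

```text
time: 10.95
position: [0.4849, 0.0698, 0.1068]
tool_rot: [3.061, 0.703, 0.001]
ft_force: [0.2, -0.6, 1.0]
grip_width: 0.006
```

Request:
move_arm([
  {"linear": [0, 0, 0.06], "turn": [0, 0, 0], "claw": 1},
  {"linear": [0, 0, 0], "turn": [0, 0, 0], "claw": 1},
])

```text
time: 11.12
position: [0.4853, 0.0697, 0.1064]
tool_rot: [3.061, 0.703, 0.001]
ft_force: [-3.9, -1.0, 11.8]
grip_width: 0.003
```

Request:
move_arm([
  {"linear": [0, 0, 0.04], "turn": [0, 0, 0], "claw": 1},
  {"linear": [0, 0, 0], "turn": [0, 0, 0], "claw": 1},
])

```text
time: 11.28
position: [0.4854, 0.0697, 0.1064]
tool_rot: [3.06, 0.703, 0.001]
ft_force: [-7.1, -2.3, 19.9]
grip_width: 0.003
```

Request:
move_arm([
  {"linear": [0, 0, -0.3], "turn": [0, 0, 0], "claw": 1},
  {"linear": [0, 0, -0.8], "turn": [0, 0, 0], "claw": 1},
  {"linear": [0, 0, -0.8], "turn": [0, 0, 0], "claw": 1},
  {"linear": [0, 0, -0.8], "turn": [0, 0, 0], "claw": 1},
  {"linear": [0, 0, 0], "turn": [0, 0, 0], "claw": 1},
  {"linear": [0, 0, 0], "turn": [0, 0, 0], "claw": 1},
  {"linear": [0, 0, 0], "turn": [0, 0, 0], "claw": 1},
])

```text
time: 11.87
position: [0.4842, 0.0697, 0.184]
tool_rot: [3.062, 0.703, -0.001]
ft_force: [-0.6, -1.3, -0.1]
grip_width: 0.007
```

```bash
python3 - <<'E'
from h import *
go([.4847,.0689,.0885]); 
w,K,T=grab('wrist'); im,_,_=grab('top')
a=cv2.resize(w[100:270,170:340],(400,400),interpolation=2); b=cv2.resize(im[130:270,180:380],(400,280),interpolation=2)
o=np.zeros((400,800,3),np.uint8); o[:,:400]=a; o[:280,400:]=b; save('f2.png',o)
E
```

```text
t 11.87 pos [0.4842 0.0697 0.184 ] d mm [ 0.2  0.9 95.5] units [0.01 0.03 3.18] F [-0.6 -1.3 -0.1] w 0.6
```

View pics/f2.png

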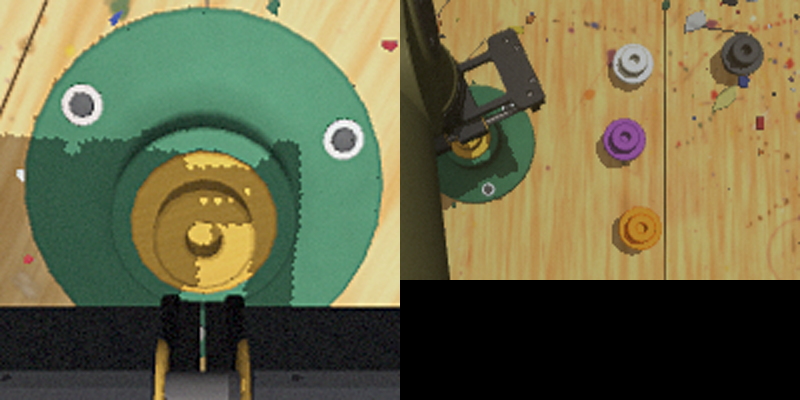

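The brass bushing is seated and the gripper is clear above it. The white and steel bushings stand where they were, so I'm handing in.

```bash
python3 -c "
from bench import ctrl
print(ctrl.close_job())"
```

```text
the job is handed in; nothing more can be done
None
```

The brass bushing is in the green hub's bore with its flange on the hub. I released it and handed the job in at about 12 s of robot time.

- **Insertion:** I gripped it by the head, lowered the sleeve into the bore and pushed until it stopped hard at TCP z 0.0885 m with 19 N. I had predicted the stop at 0.0883 m.
- **Seating check:** After letting go, I pressed on the head with closed fingers. They stopped at TCP z 0.1064 m, against 0.106 m expected for a flush flange, and did not move further at 20 N. So the flange is within about 0.5 mm of flush.
- **Last pictures:** They show the bushing centred and upright. The steel and white bushings look unmoved, and the gripper is clear of everything, with the wrist force near zero.
- **One disagreement:** The force readings during the tight part of the push stayed near zero instead of the expected 5–11 N. The two hard stops and the pictures still agree that it is fully home.

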